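# U-bolt over the post in the marking jig

### The job

Keep the round post on the grey-topped jig from rolling away: from the storage block take the one U-bolt that fits, the middle size of the three, and lower it over the post with one leg on each side, so that both legs pass through the two holes of the jig plate and its crossbar rests on the post. Bring it all the way down before you let go, and leave the other two U-bolts where they stand.

Things in the scene. Friction and masses are not known exactly. Their poses are not given: they have to be found in the camera images.
- ubolt_mid: The one that fits: 10 mm steel bar bent to a square U, legs down, pale wooden grip on its crossbar. Legs 70 mm apart between centres (y = -35, +35), 78 mm long below the crossbar. Origin: middle of the crossbar's underside; z up, x across the thin side. Crossbar z 0 to 10 mm; grip z 10 to 50 mm, 20 mm thick (x), 40 long (y): pinch it across x from above. Half a turn is no matter. 0.16 kg.
- ubolt_narrow: Same make, grip, height and axes, but legs 44 mm apart between centres: too narrow for the post. Leave it. All three stand legs down in slots of one fixed dark wooden block (235 x 150 mm, top 85 mm above the table), crossbar on its top, in any order in a row along their x, 80 mm apart; they lift straight out, about 2 mm play along x.
- ubolt_wide: Same make, grip, height and axes, but legs 104 mm apart between centres: too wide for the holes. Leave it in the storage block.
- jig: Fixed grey-faced plate 260 (x) x 140 (y) x 15 mm on end battens, top 45 mm above the table, open below. Origin: centre of its footprint, on the table; z up. A round wooden post, 40 mm thick, 300 long, is fixed along x above it, top at z = 90 mm. Two 28 mm through holes at x = 0, y = -35 and +35 mm flank it. Seated, the U-bolt's origin is at (0, 0, 90 mm), its y along the jig's y, either way round.

How it is judged (in metres and radians):
On the way, in this order (a step that is already met when the one before it is completed fails the run):
1. the middle U-bolt is lifted out of the storage block (height (world z) of ubolt_mid above 0.165 m), for 0.1 s.
2. still held in the gripper, it is lowered over the post to within 12 mm of resting on it (z of ubolt_mid in the frame of jig below 0.102 m and x of ubolt_mid in the frame of jig between -0.02 and 0.02 m and y of ubolt_mid in the frame of jig between -0.02 and 0.02 m and contact force between the fingers and ubolt_mid above 1 N), for 0.05 s.
At the end, for the whole second after the job is handed in: The middle U-bolt straddles the post, both legs through the plate holes, crossbar on the post: within 6 mm of seated height, 20 mm along the jig's x and y, 0.35 rad of upright, 0.4 rad of square to the post; released, at rest; the other U-bolts within 30 mm of their start (z of ubolt_mid in the frame of jig between 0.084 and 0.096 m and x of ubolt_mid in the frame of jig between -0.02 and 0.02 m and y of ubolt_mid in the frame of jig between -0.02 and 0.02 m and angle between ubolt_mid's own z axis and vertical below 0.35 rad and angle between the y axis of ubolt_mid and the y axis of jig, either way round below 0.4 rad and linear speed of ubolt_mid below 0.02 m/s and distance of each of ubolt_narrow, ubolt_wide from where it was at the start of the episode below 0.03 m); the robot touches nothing.
It fails at once if another U-bolt is pulled from the storage block or moved by more than 30 mm (distance of any of ubolt_narrow, ubolt_wide from where it was at the start of the episode above 0.03 m).
It also fails if it takes over 42 s, if anything falls off the work surface, if the arm or the gripper's body presses on something with over 40 N, if the wrist force passes 120 N, or if a joint passes its speed limit or range.

### The arm

A 7-joint arm with a two-finger parallel gripper is mounted at the origin on the work surface. World frame = base frame: x ahead of the robot, y to its left, z up, the work surface at z = 0. Lengths are in m, angles in degrees, forces in N, time in s.
With the tool pointing down it reaches from about 0.425 to 0.875 m from the base axis. Payload 4.7 kg.
Tool frame: the origin (TCP) lies at the very end of the fingers, on their centre line; the grasp point (between the pads) lies 19 mm behind it; z points along the fingers, y is the line along which they close (so a half turn about z gives the same grasp; the last joint's range is limited). The gripper opens to 87 mm and grips with 3 to 60 N. Pads are 19 mm wide; open, the fingers measure 117 mm over their backs; the gripper's body (75 mm by 190 mm) begins 51 mm behind the grasp point.
Start: joints at [64.865, 18.392, -4.016, 83.108, 1.295, 78.541, -3.26], TCP at [0.284, -0.585, 0.223] pointing down, gripper open.
Joint ranges: [-163.93, 163.93], [-17.29, 119.83], [-79.2, 71.16], [3.27, 140.29], [-89.18, 269.18], [5.43, 117.66], [-154.24, 154.24]. Speed limits (degrees/s): [147.25, 147.25, 180, 180, 180, 180, 180].

### API

Orientations are given as [roll, pitch, yaw] about the fixed x, y, z axes, in that order (R = Rz(yaw) Ry(pitch) Rx(roll)).
In Python, from cell import get_obs, read_camera, sign_off, silhouettes gives the robot as it stands.
- The arm moves only by the tool play_rows, never from a script. Its argument "steps" is a list that holds one entry, the list of rows, each a list of 7 numbers: the shift along the tool's x, y, z in m, then the turn, a rotation vector about the tool's x, y, z in rad, then the finger opening in m, from 0 to 0.087. A call has 1 to 12 rows; each row shifts and turns the commanded pose from where the row before left it, along the tool's axes as they then stand; what a row does not reach is not made up. A row lasts 1/10 s, in which the tool goes at most 50 mm and 8.59 degrees, less where a joint would pass 70% of its speed; a pose out of reach is approached as far as the arm can. A call is refused whole if a number of a shift passes 0.05 or a number of a turn 0.15, either way. A call with a gripper value outside its range is refused whole. The fingers move at their own pace and stop on an object; "force" is the grip in N (left out, the last holds). Time passes only in rows, so rows that do not move let the fingers close. It gives the time, the measured TCP pose, the force, the opening and the grip force at its end, in the units of the state.
- get_obs(): the state, without advancing time (a new reading comes with each control period).
- read_camera(name): name is "side" or "top" or "wrist"; returns a dict with "frame" (384x512x3 uint8, red, green, blue), "intrinsics" (3x3 intrinsics, pixels), "view" (4x4, takes a point from world to camera coordinates). Camera axes: x right, y up, looking along -z (the intrinsics and any distortion apply to the point x, -y, -z); pixel columns grow to the right and rows downward; lengths in m; the calibration is good to about 2 mm. A picture is of the moment at which its call begins. There is no depth.
- sign_off(): hands the job in; it is judged then, once.
Trained networks look in the newest picture that a camera, given by its name, has taken for a name from the list of things; names that differ only in an ending like _2 or _b are one class to them, and where a whole thing is asked for, a point or a joint stands for the part that bears it (a point fixed in the world has none). Each returns a list of dicts, best first, with "p" (0 to 1); they miss things now and then, are a little off and sometimes report something else, mostly with a low value. They report only what shows in the picture. A call takes as long as a camera call.
- silhouettes(camera, name): "pixels" (384x512 bool, what is visible of it) and "extent" ([left, top, right, bottom] in pixels, round what is visible of it).
The state is a dict: "time_s": time; "qpos": joint angles; "joint_velocities": joint speeds; "effort": joint torques, N m; "tool_pos": TCP position; "tool_rot": TCP orientation; "force": force on the tool from outside, world axes, zero at the start; "wrist_torque": the same for the moment, N m; "grip_width": finger opening in m; "grasp_force": force on a finger pad.
Only numpy, scipy, OpenCV 4.12 (cv2) and the standard library are available. Lean on these libraries where they do the work, as an engineer would, in place of code of your own. Each camera call takes 0.05 s, during which the arm holds its last target. There are 200 camera calls.

## Working session

There is one attempt and no reset: what is moved stays moved. The work goes in short steps, Python scripts to look and compute and a tool call to move; the robot and the scene stay as the last step left them, time stands still between calls to the robot, and variables do not carry over. Pictures are saved under pics/ and viewed, at most 10 in all, crops included, and the job is handed in when it is done.

Besides the shell and the picture viewer there is one more tool, called after "Request:" by a JSON object that holds its "op" and its "data". play_rows: Moves the arm, as the interface text tells. Its arguments: {"type":"object","properties":{"steps":{"type":"array","items":{"type":"array","items":{"type":"array","items":{"type":"number"}}}},"force":{"type":"number"}},"required":["steps"]}

```bash
mkdir -p pics; cat > h.py <<'E'
import numpy as np, cv2
from cell import *
def px(c,P):
    P=np.atleast_2d(P); q=(c['view']@np.c_[P,np.ones(len(P))].T)[:3].T*[1,-1,-1]
    u=(c['intrinsics']@q.T).T; return u[:,:2]/u[:,2:]
def ray(c,uv,z):
    V=c['view'];R=V[:3,:3];o=-R.T@V[:3,3]
    d=R.T@(np.linalg.inv(c['intrinsics'])@[uv[0],uv[1],1]*[1,-1,-1])
    return o+d*(z-o[2])/d[2]
E
python3 - <<'E'
from h import *
o=get_obs();print(o)
for n in('top','side'):
    c=read_camera(n);cv2.imwrite(f'pics/{n}0.png',c['frame'][:,:,::-1]);print(n,c['intrinsics'],c['view'])
    for k in('ubolt_mid','ubolt_narrow','ubolt_wide','jig'):
        for s in silhouettes(n,k)[:2]:
            v,u=np.nonzero(s['pixels']);r=cv2.minAreaRect(np.c_[u,v].astype(np.float32));print(k,round(s['p'],2),s['extent'],r)
E
```

```text
{'time_s': 0.0, 'qpos': array([64.86387975, 18.43816523, -4.01557386, 83.17686466,  1.29505453,
       78.54298053, -3.26052286]), 'joint_velocities': array([-0.05462574, -0.08233973,  0.10717072, -0.05974872,  0.02451192,
       -0.03790184, -0.04313288]), 'effort': array([-1.63025234e-04, -4.91294861e+01, -4.04138686e-01, -3.12529492e+01,
       -6.39822450e-02,  4.37844114e-02,  1.39444119e-04]), 'tool_pos': array([ 0.2840673 , -0.58399178,  0.2214545 ]), 'tool_rot': array([-1.79887243e+02,  6.04433036e-03,  2.59454475e+01]), 'force': array([ 0.5465684 ,  0.30352117, -0.48267689]), 'wrist_torque': array([ 0.00129855, -0.01929823,  0.00237157]), 'grasp_force': 0.0, 'grip_width': 0.08693918979436434}
top [[424.51442235   0.         255.00391375]
 [  0.         424.51442235 189.08345118]
 [  0.           0.           1.        ]] [[ 0.02218242 -0.99974549 -0.00411035 -0.02885563]
 [ 0.98653614  0.02122262  0.16216058 -0.53006722]
 [-0.16203208 -0.00765212  0.98675582 -1.03631506]
 [ 0.          0.          0.          1.        ]]
ubolt_mid 0.81 [334.9, 146.9, 369.6, 160.7] ((351.189
[... 1010 characters left out ...]
40153   0.74468977 -0.30867527]
 [-0.52052931  0.53285735  0.66716736 -0.71223674]
 [ 0.          0.          0.          1.        ]]
ubolt_mid 0.59 [281.4, 114.2, 302.3, 143.3] ((292.4599609375, 127.27998352050781), (15.132085800170898, 29.557065963745117), 8.130102157592773)
ubolt_narrow 0.73 [342.5, 130.7, 354.5, 161.2] ((347.3243408203125, 147.0540771484375), (12.823122024536133, 29.59181785583496), 9.462321281433105)
ubolt_wide 0.62 [305.6, 124.7, 333.6, 151.2] ((316.0000305175781, 137.00001525878906), (15.55634880065918, 32.526912689208984), 45.0)
jig 0.87 [87.8, 216.6, 231.6, 323.7] ((154.70001220703125, 264.60003662109375), (144.00277709960938, 75.57909393310547), 26.56505012512207)
```

View pics/top0.png

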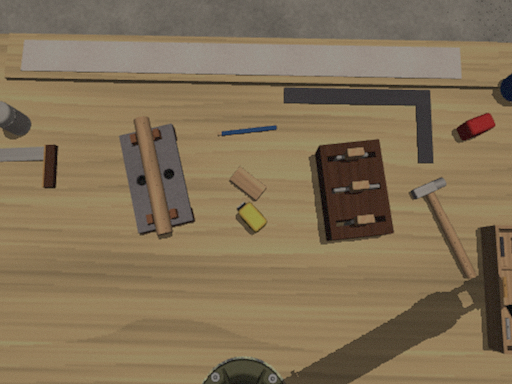

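View pics/side0.png

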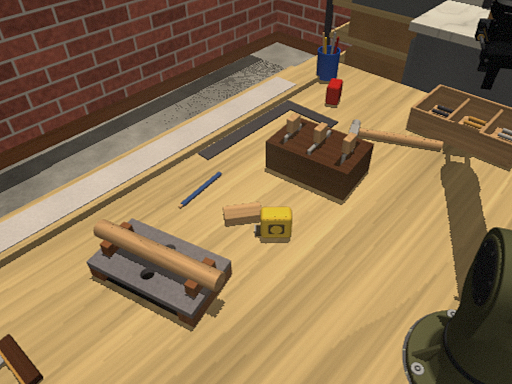

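The top view shows the block at about (355,190), with grips at (355,153), (360,186) and (366,219), and the jig at (155,180), its post tilted about 10°. The crossbar lengths need a closer look.

```bash
python3 - <<'E'
from h import *
c=read_camera('top');f=c['frame'][:,:,::-1]
a=cv2.resize(f[130:245,310:400],None,fx=5,fy=5,interpolation=cv2.INTER_CUBIC)
a=cv2.convertScaleAbs(a,alpha=1.7)
s=read_camera('side')['frame'][100:210,255:385,::-1]
b=cv2.resize(s,None,fx=2.5,fy=2.5,interpolation=cv2.INTER_CUBIC)
im=np.zeros((575,450+325,3),np.uint8);im[:,:450]=a;im[:275,450:]=b
cv2.imwrite('pics/z.png',im)
for uv,z in [((355,153),.135),((360,186),.135),((366,219),.135)]: print(ray(c,uv,z))
for uv in [((318,154)),((380,141)),((392,234)),((328,240))]: print(ray(c,uv,.085))
print('post',ray(c,(141,119),.09),ray(c,(165,233),.09),'holes',ray(c,(141,180.5),.045),ray(c,(169,174),.045))
E
```

```text
[ 0.60663413 -0.25144784  0.135     ]
[ 0.5280071  -0.26179594  0.135     ]
[ 0.45142144 -0.27417373  0.135     ]
[ 0.61504575 -0.17153742  0.085     ]
[ 0.65152135 -0.32562695  0.085     ]
[ 0.42163512 -0.34849194  0.085     ]
[ 0.40395426 -0.19506623  0.085     ]
post [0.69440372 0.27147548 0.09      ] [0.41179408 0.19530893 0.09      ] holes [0.54619979 0.27385424 0.045     ] [0.56460585 0.20333969 0.045     ]
```

View pics/z.png

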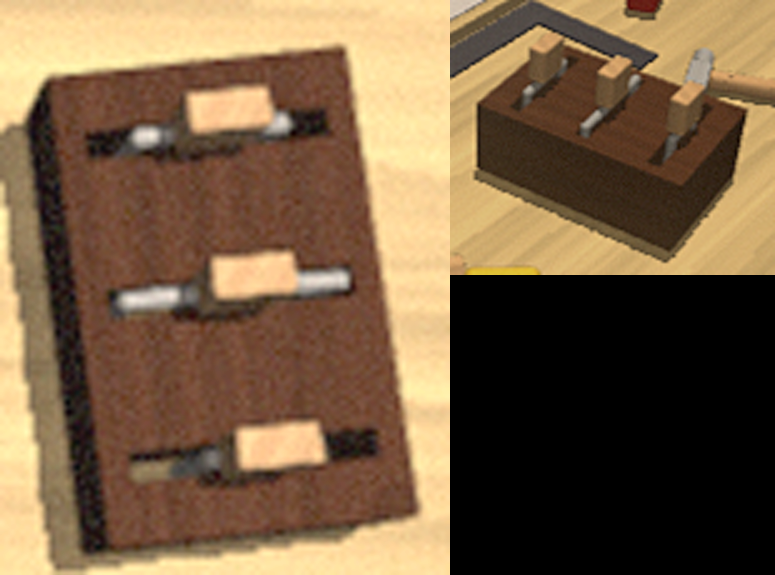

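The far U-bolt at world (0.607,-0.251) is the mid one: its bar is 31 px long against 48 px for the wide one, a ratio of 0.66 where 0.70 is expected. The jig's holes give a centre near (0.555,0.239) and a yaw near 15°. I'll rotate first, then travel.

Request:
{"op": "play_rows", "data": {"steps": [[[0,0,0,0,0,-0.14,0.06],[0,0,0,0,0,-0.14,0.06],[0,0,0,0,0,-0.14,0.06],[0,0,0,0,0,-0.14,0.06],[0,0,0,0,0,-0.14,0.06],[0,0,0,0,0,-0.14,0.06],[0,0,0,0,0,-0.14,0.06],[0,0,0,0,0,-0.14,0.06],[0,0,0,0,0,-0.12,0.06]]]}}

```text
time_s: 1.5
tool_pos: [0.2843, -0.5846, 0.2226]
tool_rot: [-180.0, 0.0, 97.3]
force: [-0.5, -0.0, -0.4]
grip_width: 0.0596
grasp_force: 0.0
```

Request:
{"op": "play_rows", "data": {"steps": [[[0.024,0.03,-0.002,0,0,0,0.06],[0.024,0.03,-0.002,0,0,0,0.06],[0.024,0.03,-0.002,0,0,0,0.06],[0.024,0.03,-0.002,0,0,0,0.06],[0.024,0.03,-0.002,0,0,0,0.06],[0.024,0.03,-0.002,0,0,0,0.06],[0.024,0.03,-0.002,0,0,0,0.06],[0.024,0.03,-0.002,0,0,0,0.06],[0.024,0.03,-0.002,0,0,0,0.06],[0.024,0.03,-0.002,0,0,0,0.06],[0.024,0.03,-0.002,0,0,0,0.06],[0.024,0.03,-0.002,0,0,0,0.06]]]}}

```text
time_s: 2.7
tool_pos: [0.6075, -0.2538, 0.2468]
tool_rot: [180.0, 0.0, 97.0]
force: [0.2, -0.2, 0.9]
grip_width: 0.0599
grasp_force: 0.0
```

```bash
cat > w.py <<'E'
from h import *
import sys
c=read_camera('wrist');o=get_obs();print(o['time_s'],o['tool_pos'],o['tool_rot'],o['grip_width'])
cv2.imwrite(f'pics/{sys.argv[1]}.png',c['frame'][:,:,::-1]);np.savez('c.npz',**c)
for k in sys.argv[2:]:
    for s in silhouettes('wrist',k)[:2]:
        v,u=np.nonzero(s['pixels']);r=cv2.minAreaRect(np.c_[u,v].astype(np.float32));print(k,round(s['p'],2),s['extent'],r)
E
python3 w.py w1 ubolt_mid ubolt_wide ubolt_narrow
```

```text
2.75 [ 0.6124926  -0.24538526  0.24696726] [179.68688191  -0.26743482  97.50783085] 0.05990242931633757
ubolt_mid 0.7 [248.5, 129.8, 275.5, 216.7] ((263.0, 172.0), (88.0, 24.0), 90.0)
ubolt_wide 0.68 [152.7, 113.8, 191.2, 223.2] ((169.5553436279297, 169.47801208496094), (107.82740020751953, 33.34285354614258), 86.76029968261719)
ubolt_narrow 0.85 [56.5, 147.1, 109.3, 211.6] ((80.27999114990234, 179.9600067138672), (60.81118392944336, 48.0832633972168), 81.8698959350586)
```

View pics/w1.png

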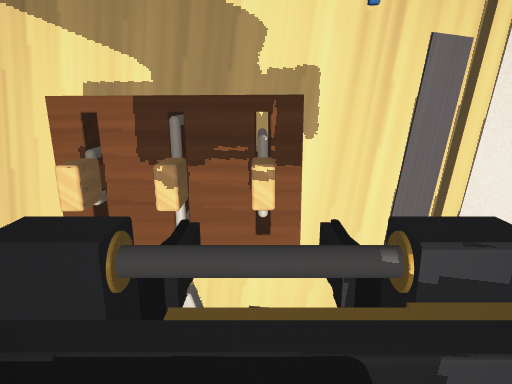

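The wrist view shows the mid grip at about (263,183), with its bar from (262,128) to (264,216) upright in the image, so the yaw is nearly right. I'll fit the known geometry.

```bash
python3 - <<'E'
from h import *
c=dict(np.load('c.npz'))
print('bar ends',ray(c,(262,129),.095),ray(c,(264,215),.095))
for e in [(302,96),(302,200),(47,97)]: print('blk',ray(c,e,.085))
for x,y in [(.607,-.251),(.61,-.25),(.61,-.245)]:
    a=np.radians(7.2);X=np.array([np.cos(a),np.sin(a)]);Y=np.array([-X[1],X[0]])
    P=[[*(np.array([x,y])+i*.01*X+j*.02*Y),z] for z in(.135,.095) for i in(-1,1) for j in(-1,1)]
    P+=[[*(np.array([x,y])+j*.04*Y),.095] for j in(-1,1)]
    print(x,y,px(c,P).round(0).tolist())
E
python3 -c "
import cv2;a=cv2.imread('pics/w1.png')[100:245,220:310];cv2.imwrite('pics/w1z.png',cv2.resize(a,None,fx=4,fy=4,interpolation=2))"
```

```text
bar ends [ 0.60536913 -0.20932381  0.095     ] [ 0.61726531 -0.28970075  0.095     ]
blk [ 0.63789431 -0.17635084  0.085     ]
blk [ 0.6527388  -0.27322001  0.085     ]
blk [ 0.40867455 -0.20524307  0.085     ]
0.607 -0.251 [[246.0, 208.0], [246.0, 160.0], [270.0, 208.0], [270.0, 160.0], [248.0, 195.0], [247.0, 153.0], [269.0, 195.0], [269.0, 153.0], [258.0, 215.0], [258.0, 131.0]]
0.61 -0.25 [[250.0, 207.0], [249.0, 159.0], [274.0, 207.0], [274.0, 159.0], [251.0, 195.0], [251.0, 152.0], [272.0, 194.0], [272.0, 152.0], [262.0, 215.0], [261.0, 130.0]]
0.61 -0.245 [[251.0, 201.0], [250.0, 153.0], [275.0, 201.0], [275.0, 153.0], [252.0, 189.0], [251.0, 147.0], [273.0, 189.0], [273.0, 147.0], [262.0, 210.0], [262.0, 124.0]]
```

View pics/w1z.png

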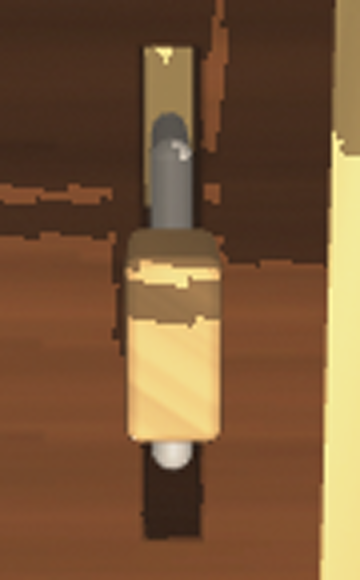

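The measured grip centre is (0.611,-0.2525) at yaw 8°. I'll align, then descend to TCP z of about 0.10.

Request:
{"op": "play_rows", "data": {"steps": [[[-0.007,-0.0025,0,0,0,-0.01,0.06],[0,0,0.03,0,0,0,0.06],[0,0,0.03,0,0,0,0.06],[0,0,0.02,0,0,0,0.06],[0,0,0,0,0,0,0.06],[0,0,0,0,0,0,0.06]]]}}

```text
time_s: 3.5
tool_pos: [0.6042, -0.2642, 0.167]
tool_rot: [-180.0, 0.0, 97.4]
force: [-0.5, 0.2, 0.6]
grip_width: 0.0599
grasp_force: 0.0
```

```bash
python3 w.py w2 ubolt_mid
```

```text
3.55 [ 0.60501832 -0.26387839  0.16800347] [1.79921678e+02 8.75008478e-02 9.74502867e+01] 0.060268304405504576
ubolt_mid 0.6 [254.3, 121.4, 290.6, 240.9] ((273.3601379394531, 181.19534301757812), (33.78124237060547, 113.97004699707031), 1.9091522693634033)
```

View pics/w2.png

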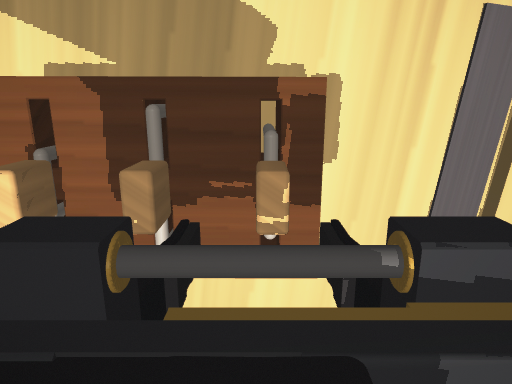

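The wrist view now shows the mid grip between u 257 and 289, with its near edge at v 233. The arm sits a little short of the target, so I'll refit.

```bash
python3 - <<'E'
from h import *
c=dict(np.load('c.npz'))
for x,y,g in [(.608,-.251,8),(.611,-.2525,8),(.606,-.256,8)]:
    a=np.radians(g);X=np.array([np.cos(a),np.sin(a)]);Y=np.array([-X[1],X[0]])
    P=[[*(np.array([x,y])+i*.01*X+j*.02*Y),.135] for i in(-1,1) for j in(-1,1)]
    P+=[[*(np.array([x,y])+j*.04*Y),.095] for j in(-1,1)]
    print(x,y,px(c,P).round(0).tolist())
print(ray(c,(269,128),.095)-ray(c,(270,238),.095))
print(ray(c,(325,77),.085)-ray(c,(320,240),.085), ray(c,(325,77),.085)-ray(c,(0,77),.085))
o=get_obs();print(o['tool_pos'],o['tool_rot'])
E
```

```text
0.608 -0.251 [[251.0, 232.0], [250.0, 166.0], [284.0, 231.0], [285.0, 165.0], [266.0, 237.0], [266.0, 125.0]]
0.611 -0.2525 [[256.0, 235.0], [255.0, 169.0], [289.0, 234.0], [290.0, 169.0], [270.0, 240.0], [270.0, 128.0]]
0.606 -0.256 [[247.0, 239.0], [245.0, 174.0], [280.0, 239.0], [280.0, 174.0], [263.0, 244.0], [262.0, 133.0]]
[-0.01141795  0.07793619  0.        ]
[-0.01691205  0.11644215  0.        ] [0.21700226 0.02825449 0.        ]
[ 0.60549296 -0.26350215  0.16846763] [1.79873171e+02 1.06702436e-01 9.74845724e+01]
```

Request:
{"op": "play_rows", "data": {"steps": [[[0.0105,0.0075,0,0,0,-0.01,0.06],[0,0,0,0,0,0,0.06],[0,0,0.025,0,0,0,0.06],[0,0,0.025,0,0,0,0.06],[0,0,0.016,0,0,0,0.06],[0,0,0,0,0,0,0.06],[0,0,0,0,0,0,0.06]]]}}

```text
time_s: 4.3
tool_pos: [0.6115, -0.2505, 0.1011]
tool_rot: [180.0, 0.0, 98.2]
force: [-1.3, -0.2, -0.4]
grip_width: 0.06
grasp_force: 0.0
```

Request:
{"op": "play_rows", "data": {"force": 35, "steps": [[[0,0,0,0,0,0,0],[0,0,0,0,0,0,0],[0,0,0,0,0,0,0],[0,0,0,0,0,0,0],[0,0,0,0,0,0,0],[0,0,0,0,0,0,0],[0,0,0,0,0,0,0],[0,0,0,0,0,0,0]]]}}

```text
time_s: 5.1
tool_pos: [0.6109, -0.2508, 0.1006]
tool_rot: [-180.0, 0.0, 98.1]
force: [-0.9, -0.6, 1.1]
grip_width: 0.0197
grasp_force: 34.8
```

Request:
{"op": "play_rows", "data": {"steps": [[[0,0,-0.005,0,0,0,0],[0,0,-0.01,0,0,0,0],[0,0,-0.015,0,0,0,0],[0,0,-0.015,0,0,0,0],[0,0,-0.015,0,0,0,0],[0,0,-0.015,0,0,0,0],[0,0,-0.015,0,0,0,0],[0,0,-0.015,0,0,0,0],[0,0,-0.015,0,0,0,0],[0,0,-0.01,0,0,0,0],[0,0,0,0,0,0,0],[0,0,0,0,0,0,0]]]}}

```text
time_s: 6.3
tool_pos: [0.6109, -0.2507, 0.2303]
tool_rot: [-180.0, -0.0, 98.1]
force: [0.3, 0.8, -1.4]
grip_width: 0.0195
grasp_force: 34.8
```

Lifted. Next I'll traverse to above the jig.

Request:
{"op": "play_rows", "data": {"steps": [[[0.015,0.001,0,0,0,0,0],[0.03,0.001,0,0,0,0,0],[0.04,0.001,0,0,0,0,0],[0.04,0.001,0,0,0,0,0],[0.04,0.001,0,0,0,0,0],[0.04,0.001,0,0,0,0,0],[0.04,0.001,0,0,0,0,0],[0.04,0.001,0,0,0,0,0],[0.04,0.001,0,0,0,0,0],[0.04,0.001,0,0,0,0,0],[0.04,0.001,0,0,0,0,0],[0.04,0.001,0,0,0,0,0]]]}}

```text
time_s: 7.5
tool_pos: [0.5582, 0.194, 0.2298]
tool_rot: [-179.9, 0.0, 98.2]
force: [0.5, -0.1, -1.3]
grip_width: 0.0198
grasp_force: 34.8
```

Request:
{"op": "play_rows", "data": {"steps": [[[0.03,0.001,0,0,0,0,0],[0.017,0.001,0,0,0,0,0],[0,0,0,0,0,-0.06,0],[0,0,0,0,0,-0.06,0],[0,0,0,0,0,0,0],[0,0,0,0,0,0,0],[0,0,0,0,0,0,0]]]}}

```text
time_s: 8.2
tool_pos: [0.5549, 0.2384, 0.2302]
tool_rot: [-180.0, 0.0, 105.0]
force: [0.1, 0.4, -1.5]
grip_width: 0.0197
grasp_force: 34.8
```

```bash
python3 w.py w3 jig ubolt_mid; python3 - <<'E'
from h import *
c=read_camera('top');f=c['frame'][:,:,::-1]
s=read_camera('side');g=s['frame'][:,:,::-1]
im=np.zeros((560,800,3),np.uint8)
w=cv2.imread('pics/w3.png');im[:288,:384]=cv2.resize(w,(384,288))
im[:,390:]=cv2.resize(f[100:240,105:207],(410,560),interpolation=2)
im[290:560,:384]=cv2.resize(g[150:331,50:307],(384,270),interpolation=2)
cv2.imwrite('pics/m3.png',im)
E
```

```text
8.25 [0.55501838 0.23826729 0.23034353] [-1.79980761e+02  1.08268525e-02  1.04959292e+02] 0.019627404986355925
jig 0.95 [95.7, 99.8, 426.9, 235.5] ((261.5, 167.0), (134.0, 331.0), 90.0)
ubolt_mid 0.64 [232.5, 143.7, 285.8, 308.9] ((260.6833801269531, 227.01394653320312), (49.071414947509766, 161.92547607421875), 1.1691392660140991)
```

View pics/m3.png

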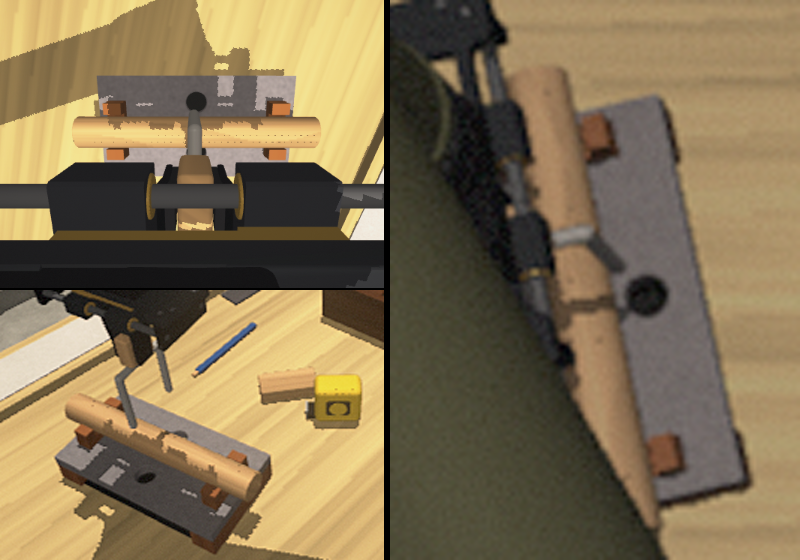

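The wrist view shows the post level, so the yaw is aligned. The far hole is at about (262,136) and the plate's far edge runs (130,101)–(394,101). I'll compute the jig centre from these.

```bash
python3 - <<'E'
from h import *
c=dict(np.load('c.npz'))
h=ray(c,(262,136),.045);a=ray(c,(130,102),.045);b=ray(c,(394,102),.045)
print(h,a,b,np.linalg.norm(a-b));d=(b-a)[:2]/np.linalg.norm((b-a)[:2]);print(np.degrees(np.arctan2(d[1],d[0])))
n=np.array([-d[1],d[0]])
print('ctr hole',h[:2]-.035*n,'edge',(a+b)[:2]/2-.07*n)
e1=ray(c,(97,175),.07);e2=ray(c,(428,175),.07);print('post mid',(e1+e2)/2,np.linalg.norm(e1-e2))
# post silhouette predicted
for C in (h[:2]-.035*n,(a+b)[:2]/2-.07*n,np.array([.555,.2384])):
    t=np.linspace(0,2*np.pi,60);q=px(c,[[*(C+.02*np.cos(k)*n),.07+.02*np.sin(k)] for k in t]);print(C,q[:,1].min(),q[:,1].max(), px(c,[[*(C+.035*n),.045]]))
E
```

```text
[0.54912164 0.27309989 0.045     ] [0.4161609  0.27164932 0.045     ] [0.66503521 0.33812158 0.045     ] 0.2575984943274159
14.954149781502334
ctr hole [0.55815325 0.23928525] edge [0.55866127 0.23725616]
post mid [0.55842261 0.23979295 0.07      ] 0.3157038944217602
[0.55815325 0.23928525] 154.3705930888275 196.39812482249155 [[262. 136.]]
[0.55866127 0.23725616] 156.56722299543011 198.51199827973474 [[261.96347739 138.10668575]]
[0.555  0.2384] 154.414620802907 196.4407275428544 [[258.72292203 136.04212377]]
```

The centre is about (0.558,0.239), which needs a 3 mm shift. Then I'll descend in stages.

Request:
{"op": "play_rows", "data": {"steps": [[[0.0015,0.0032,0,0,0,0,0],[0,0,0,0,0,0,0],[0,0,0.015,0,0,0,0],[0,0,0.015,0,0,0,0],[0,0,0.015,0,0,0,0],[0,0,0.015,0,0,0,0],[0,0,0.01,0,0,0,0],[0,0,0,0,0,0,0],[0,0,0,0,0,0,0]]]}}

```text
time_s: 9.35
tool_pos: [0.558, 0.2407, 0.1605]
tool_rot: [-180.0, -0.0, 105.0]
force: [0.4, -0.1, -2.1]
grip_width: 0.0199
grasp_force: 34.8
```

Request:
{"op": "play_rows", "data": {"steps": [[[0,0,0.01,0,0,0,0],[0,0,0.01,0,0,0,0],[0,0,0.01,0,0,0,0],[0,0,0.01,0,0,0,0],[0,0,0.005,0,0,0,0],[0,0,0.003,0,0,0,0],[0,0,0,0,0,0,0],[0,0,0,0,0,0,0]]]}}

```text
time_s: 10.15
tool_pos: [0.5582, 0.2408, 0.1128]
tool_rot: [180.0, -0.0, 105.0]
force: [-0.1, 0.5, -2.2]
grip_width: 0.0198
grasp_force: 34.8
```

No contact yet. The origin is at about 0.097, so the legs are through the plate. I'll ease it down.

Request:
{"op": "play_rows", "data": {"steps": [[[0,0,0.002,0,0,0,0],[0,0,0.002,0,0,0,0],[0,0,0.002,0,0,0,0],[0,0,0.001,0,0,0,0],[0,0,0,0,0,0,0],[0,0,0,0,0,0,0]]]}}

```text
time_s: 10.75
tool_pos: [0.558, 0.2406, 0.1056]
tool_rot: [-180.0, 0.0, 105.0]
force: [0.4, 0.1, -1.0]
grip_width: 0.0196
grasp_force: 34.8
```

Request:
{"op": "play_rows", "data": {"steps": [[[0,0,0.001,0,0,0,0],[0,0,0,0,0,0,0],[0,0,0,0,0,0,0]]]}}

```text
time_s: 11.05
tool_pos: [0.5581, 0.2406, 0.1052]
tool_rot: [180.0, 0.0, 105.0]
force: [-2.1, -1.6, 5.0]
grip_width: 0.0199
grasp_force: 34.8
```

Contact: 5 N upward, so the crossbar rests on the post. Releasing, then backing off.

Request:
{"op": "play_rows", "data": {"steps": [[[0,0,0,0,0,0,0.05],[0,0,0,0,0,0,0.05],[0,0,0,0,0,0,0.05],[0,0,0,0,0,0,0.05],[0,0,-0.01,0,0,0,0.05],[0,0,-0.02,0,0,0,0.05],[0,0,-0.03,0,0,0,0.05],[0,0,-0.03,0,0,0,0.05],[0,0,-0.03,0,0,0,0.05],[0,0,0,0,0,0,0.05],[0,0,0,0,0,0,0.05]]]}}

```text
time_s: 12.15
tool_pos: [0.5583, 0.2409, 0.2256]
tool_rot: [179.9, 0.0, 105.0]
force: [-0.5, -0.2, 0.3]
grip_width: 0.0499
grasp_force: 0.0
```

```bash
python3 w.py w4 ubolt_mid; python3 -c "
from h import *
g=read_camera('side')['frame'][100:331,50:390,::-1];a=cv2.resize(g,(400,272),interpolation=2);b=cv2.resize(cv2.imread('pics/w4.png'),(400,300))
cv2.imwrite('pics/m4.png',np.vstack([a,b]))"
```

```text
12.2 [0.55776828 0.24043545 0.22435024] [-1.79986605e+02  2.30480902e-02  1.05014608e+02] 0.04984926416811303
ubolt_mid 0.66 [243.7, 128.0, 271.3, 228.7] ((258.0, 179.0), (98.0, 26.0), 90.0)
```

View pics/m4.png

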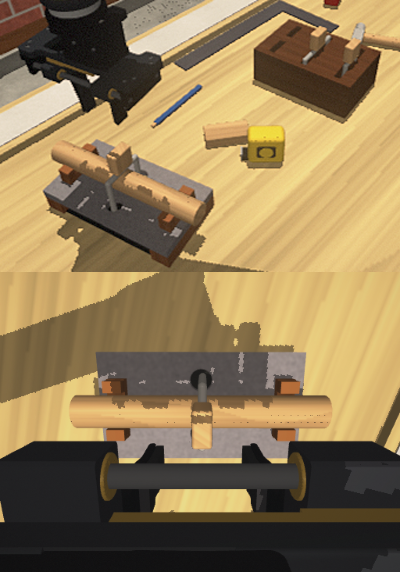

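The U-bolt straddles the post with its legs in the holes (leg at (112,205) in the side view, hole at (202,380) in the wrist view). The other two still stand in the block, and the gripper is clear.

```bash
python3 -c "
from cell import *
print(sign_off())"
```

```text
the job is handed in; nothing more can be done
None
```

The middle U-bolt is seated over the post with both legs through the jig plate and has been released; the other two were left in the storage block, and the job is handed in at about 12 s of the 42 s allowed (no verdict was returned).

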